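# Stack well plates on the shaker

## Robot

A 7-joint arm with a two-finger parallel gripper is mounted at the origin on the work surface. World frame = base frame: x ahead of the robot, y to its left, z up, the work surface at z = 0. Lengths are in m, angles in rad, forces in N, time in s.
With the tool pointing down it reaches from about 0.4 to 0.875 m from the base axis. Payload 19.3 kg.
Tool frame: the origin (TCP) lies at the very end of the fingers, on their centre line; the grasp point (between the pads) lies 19 mm behind it; z points along the fingers, y is the line along which they close (so a half turn about z gives the same grasp; the last joint's range is limited). The gripper opens to 85 mm and grips with 20 to 120 N. Pads are 22 mm wide; open, the fingers measure 114 mm over their backs; the gripper's body (76 mm by 85 mm) begins 54 mm behind the grasp point. The pads swing forward as they close: fully open they stand 13 mm farther back than shut.
Start: joints at [-1.308, 0.521, -0.036, 1.599, 0.021, 1.021, -0.113], TCP at [0.204, 0.591, 0.231] pointing down, gripper open.
Joint ranges: [-2.91, 2.91], [-0.3, 2.13], [-1.5, 1.42], [0.17, 2.43], [-1.26, 4.41], [0.16, 1.93], [-2.52, 2.52]. Speed limits (rad/s): [1.89, 1.89, 2.39, 2.39, 3.01, 3.01, 3.01].

## Interface

Orientations are given as [roll, pitch, yaw] about the fixed x, y, z axes, in that order (R = Rz(yaw) Ry(pitch) Rx(roll)).
In Python, from workcell import observe, grab_frame, job_done gives the robot as it stands.
- The arm moves only by the tool move_arm, never from a script. Its argument "plan" is a list that holds one entry, the list of rows, each a list of 7 numbers: the shift along the tool's x, y, z each as a share of 0.02 m, from -1 to 1, then the turn, a rotation vector about the tool's x, y, z each as a share of 6 degrees, from -1 to 1, then the opening, from -1 (shut) to 1 (fully open). A call has exactly 10 rows; each row shifts and turns the commanded pose from where the row before left it, along the tool's axes as they then stand; what a row does not reach is not made up. A row lasts 1/10 s, in which the tool goes at most 50 mm and 8.59 degrees, less where a joint would pass 70% of its speed; a pose out of reach is approached as far as the arm can. A call with a number of a shift or a turn outside -1 to 1 is refused whole. A call with a gripper value outside its range is refused whole. The fingers move at their own pace and stop on an object; "grip_force" is the grip in N (left out, the last holds). Time passes only in rows, so rows that do not move let the fingers close, or fill a call up. It gives the time, the measured TCP pose, the force, the opening and the grip force at its end, in the units of the state.
- observe(): the state, without advancing time (a new reading comes with each control period).
- grab_frame(name): name is "side" or "top" or "wrist"; returns a dict with "color" (384x512x3 uint8, red, green, blue), "intrinsics" (3x3 intrinsics, pixels), "position" and "orientation" of the camera in the world; the wrist camera has in their place "tool_from_camera" (4x4, takes a point from camera to tool coordinates, whose origin is the TCP and whose axes are the flange's). Camera axes: x right, y down, z forward; pixel columns grow to the right and rows downward; lengths in m; the calibration is good to about 2 mm. A picture is of the moment at which its call begins: read the wrist's pose just before it. There is no depth.
- job_done(): hands the job in; it is judged then, once.
The state is a dict: "clock": time; "qpos": joint angles; "qd": joint speeds; "joint_efforts": joint torques, N m; "position": TCP position; "tool_rot": TCP orientation; "force": force on the tool from outside, world axes, zero at the start; "moment": the same for the moment, N m; "grip_width": finger opening in m; "finger_force": force on a finger pad.
Only numpy, scipy, OpenCV 4.12 (cv2) and the standard library are available. Lean on these libraries where they do the work, as an engineer would, in place of code of your own. Each camera call takes 0.05 s, during which the arm holds its last target. There are 200 camera calls.

## Task

On the lab bench, stack the two loose well plates on the white-lidded plate that already sits on the shaker: blue lid first, yellow lid on top, all three making one square pile with edges flush (a plate may be turned end for end). Leave the white plate where it is, set the plates down gently rather than dropping them, and leave the other things on the bench undisturbed.

Things in the scene. Friction and masses are not known exactly. Their poses are not given: they have to be found in the camera images.
- white_plate: Flat lidded well plate with a white lid, 83 x 58 x 14 mm (x, y, z), mass 40 to 85 g, rigid, flat top and bottom, straight sides. Origin: centre of its underside; x along the 83 mm side, y along the 58 mm side, z up. It lies loose, lid up, on the shaker's platform, its underside about 60 mm above the bench, at any small offset and yaw there.
- blue_plate: Flat lidded well plate with a blue lid, 83 x 58 x 14 mm (x, y, z), mass 40 to 85 g, rigid, flat top and bottom, straight sides. Origin: centre of its underside; x along the 83 mm side, y along the 58 mm side, z up. Starts lid up on the bench. It can be gripped across the 58 mm width.
- yellow_plate: Flat lidded well plate with a yellow lid, 83 x 58 x 14 mm (x, y, z), mass 40 to 85 g, rigid, flat top and bottom, straight sides. Origin: centre of its underside; x along the 83 mm side, y along the 58 mm side, z up. Starts lid up on the bench. It can be gripped across the 58 mm width.
- shaker: Orbital shaker, switched off and fixed to the bench: white housing 200 x 200 mm, 44 mm high, under a flat black rubber platform 180 x 180 mm whose top is 60 mm above the bench; nothing on it stands higher except the white plate. The platform does not move. Origin: centre of its underside on the bench.
- spray_bottle: Clear spray bottle with a blue band and white trigger head, 70 mm diameter, 201 mm tall, standing loose; bystander. Origin: centre of its underside.
- tip_box: Closed pipette-tip box with a blue lid, 85 x 120 x 62 mm (x, y, z), loose; bystander. Origin: centre of its underside.
- pipette: White pipette with a yellow button, lying loose along its x axis, 232 mm long (from 130 mm behind to 102 mm ahead of its origin), 44 mm wide and 24 mm high; bystander. Origin: on the bench under its handle.
There are look-alikes about, which are no part of the job. What is shaped like the white_plate but green is not meant.

How it is judged:
At the end, for the whole second after the job is handed in: Blue lies on white and yellow on blue (each 11 to 17 mm above the one below); all three centres within 6 mm of each other horizontally, long sides parallel within 0.12 rad either way round; level within 0.06 rad, at rest; white still on the shaker, within 15 mm of its start (z of blue_plate in the frame of white_plate between 0.011 and 0.017 m and horizontal distance between each of blue_plate, yellow_plate and white_plate below 0.006 m and angle between the x axis of each of blue_plate, yellow_plate and the x axis of white_plate, either way round below 0.12 rad and z of yellow_plate in the frame of blue_plate between 0.011 and 0.017 m and horizontal distance between yellow_plate and blue_plate below 0.006 m and angle between the x axis of yellow_plate and the x axis of blue_plate, either way round below 0.12 rad and z of white_plate in the frame of shaker above 0.057 m and distance of white_plate from where it was at the start of the episode below 0.015 m and angle between each of white_plate, blue_plate, yellow_plate's own z axis and vertical below 0.06 rad and linear speed of each of white_plate, blue_plate, yellow_plate below 0.02 m/s); the robot touches nothing.
It fails at once if the spray bottle is moved by more than 30 mm (distance of spray_bottle from where it was at the start of the episode above 0.03 m).
It fails at once if the tip box is moved by more than 30 mm (distance of tip_box from where it was at the start of the episode above 0.03 m).
It fails at once if the pipette is moved by more than 30 mm (distance of pipette from where it was at the start of the episode above 0.03 m).
It fails at once if the blue plate is dropped (falls free of the fingers at over 0.5 m/s, a drop of more than about 13 mm) (linear speed of blue_plate above 0.5 m/s and contact force between the fingers and blue_plate below 0.02 N).
It fails at once if the yellow plate is dropped (falls free of the fingers at over 0.5 m/s, a drop of more than about 13 mm) (linear speed of yellow_plate above 0.5 m/s and contact force between the fingers and yellow_plate below 0.02 N).
It also fails if it takes over 64 s, if anything falls off the work surface, if the arm or the gripper's body presses on something with over 40 N, if the wrist force passes 120 N, or if a joint passes its speed limit or range.

## Working session

There is one attempt and no reset: what is moved stays moved. The work goes in short steps, Python scripts to look and compute and a tool call to move; the robot and the scene stay as the last step left them, time stands still between calls to the robot, and variables do not carry over. Pictures are saved under pics/ and viewed, at most 10 in all, crops included, and the job is handed in when it is done.

Besides the shell and the picture viewer there is one more tool, called as a command line: name --argument value ..., lists and objects as JSON in quotes. move_arm: Moves the arm, as the interface text tells. Shift numbers are shares of 0.02 m and turn numbers shares of 6 degrees, none past 1 either way. Its arguments: {"type":"object","properties":{"plan":{"type":"array"},"grip_force":{"type":"number"}},"required":["plan"]}

```bash
mkdir -p pics; ls; python3 - <<'E'
from workcell import observe, grab_frame
import cv2,json,numpy as np
s=observe();print(s)
for n in ("top","side"):
    f=grab_frame(n);cv2.imwrite(f"pics/{n}0.png",cv2.resize(f["color"][:,:,::-1],(800,600),interpolation=cv2.INTER_CUBIC))
    np.savez(f"pics/{n}0.npz",**f)
    print(n,f["intrinsics"],f["position"],f["orientation"])
f=grab_frame("wrist");print(f["intrinsics"],f["tool_from_camera"])
E
```

```text
pics
{'clock': 0.0, 'qpos': array([-1.30819538,  0.5219828 , -0.03633732,  1.59995543,  0.02119686,
        1.02110982, -0.11279816]), 'qd': array([ 9.30628001e-05,  7.81363883e-04, -6.64871219e-04,  1.66188911e-03,
        4.06007443e-04, -1.20593571e-04,  1.65184306e-04]), 'joint_efforts': array([-1.38459840e-03, -9.27094960e+01,  1.97966695e+00, -3.69939744e+01,
        1.79484993e-02,  7.96260720e-03,  4.30031434e-06]), 'position': array([0.20410677, 0.590402  , 0.2307639 ]), 'tool_rot': array([-3.14052426e+00,  6.79971622e-05,  2.80878962e+00]), 'force': array([-0.46222928,  0.2065108 , -0.55248797]), 'moment': array([-0.04323745,  0.0173316 , -0.03104553]), 'finger_force': 0.0, 'grip_width': 0.0854927317266382}
top [[418.43685131   0.         256.26086023]
 [  0.         418.43685131 197.35228989]
 [  0.           0.           1.        ]] [ 0.36095388 -0.05684509  1.12243892] [-2.986654   -0.00925301 -1.5704543 ]
side [[382.8165743    0.         254.16564253]
 [  0.         382.8165743  182.22752527]
 [  0.           0.           1.        ]] [ 0.04663397 -0.86150444  0.71940276] [-2.18078109  0.01599611 -0.55212229]
[[311.77867946   0.         255.9212    ]
 [  0.         311.77867946 193.96725594]
 [  0.           0.           1.        ]] [[ 6.49835057e-04 -9.51162775e-01 -3.08689089e-01  7.90093196e-02]
 [ 9.99999785e-01  6.43423731e-04  1.22564152e-04  9.29261257e-05]
 [ 8.20394258e-05 -3.08689102e-01  9.51162989e-01 -1.43392305e-01]
 [ 0.00000000e+00  0.00000000e+00  0.00000000e+00  1.00000000e+00]]
```

View pics/top0.png

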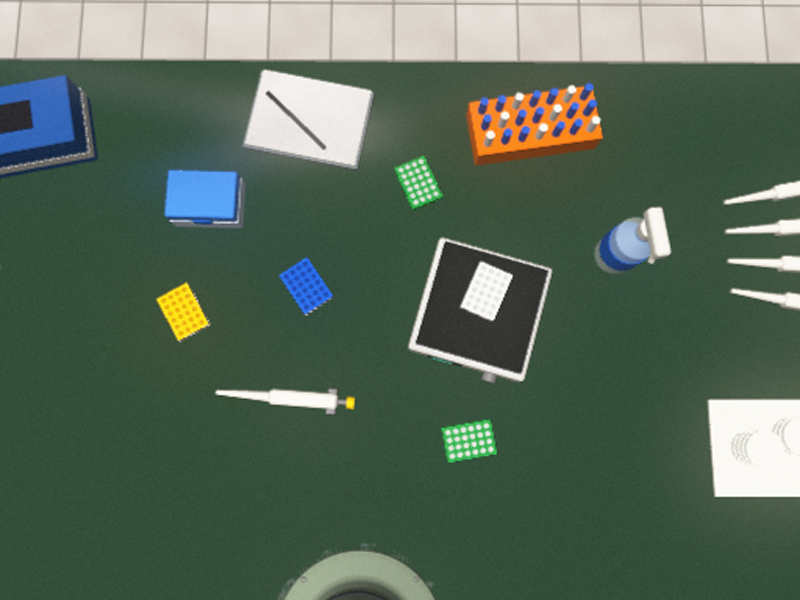

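View pics/side0.png

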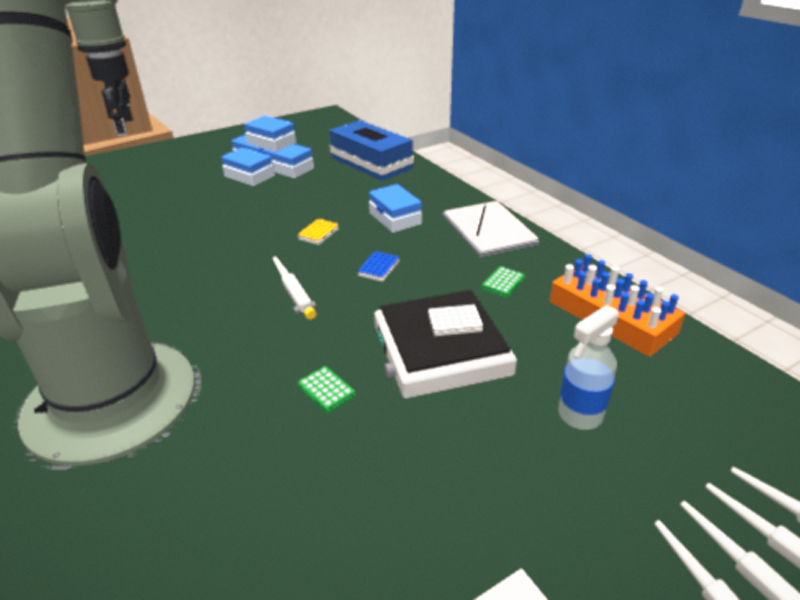

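The top view (800-wide) shows yellow at (183,311), blue at (305,286), and white on the shaker at (487,291). The pipette is at (285,399), the tip box at (203,197) and the spray bottle at (630,245). The green plates are decoys. Next I'll fit the plate poses.

```bash
cat > h.py <<'E'
import numpy as np, cv2
from scipy.spatial.transform import Rotation as R
from scipy.optimize import minimize
from workcell import observe, grab_frame, job_done
def cam(name):
    s=observe(); f=grab_frame(name)
    if name=="wrist":
        T=np.eye(4);T[:3,:3]=R.from_euler("xyz",s["tool_rot"]).as_matrix();T[:3,3]=s["position"]
        C=T@f["tool_from_camera"];Rc,p=C[:3,:3],C[:3,3]
    else: Rc,p=R.from_euler("xyz",f["orientation"]).as_matrix(),np.array(f["position"])
    return dict(img=f["color"],K=np.array(f["intrinsics"]),R=Rc,p=p)
def proj(c,P):
    q=(np.asarray(P)-c["p"])@c["R"]; q=q@c["K"].T; return q[:,:2]/q[:,2:]
def unproj(c,uv,z):
    d=c["R"]@np.linalg.solve(c["K"],[uv[0],uv[1],1.]); return c["p"]+d*(z-c["p"][2])/d[2]
def mask(c,col):
    h=cv2.cvtColor(c["img"],cv2.COLOR_RGB2HSV)
    lo,hi={"blue":((108,130,40),(125,255,255)),"yellow":((20,120,90),(35,255,255)),"white":((0,0,110),(180,60,255))}[col]
    return cv2.inRange(h,lo,hi)
def component(m,uv):
    m=cv2.morphologyEx(m,cv2.MORPH_CLOSE,np.ones((5,5),np.uint8))
    n,l,st,ce=cv2.connectedComponentsWithStats(m)
    ok=[i for i in range(1,n) if st[i,4]>150]
    i=min(ok,key=lambda i:np.hypot(*(ce[i]-uv)))
    return ((l==i)*255).astype(np.uint8)
def fit(c,m,z0,zt,guess):
    """fit x,y,yaw of box (z0..zt) to silhouette m, by soft IoU"""
    mb=cv2.GaussianBlur(m.astype(np.float32)/255,(0,0),1)
    def cost(v):
        a=np.array([[1,1],[1,-1],[-1,-1],[-1,1]])*[.0415,.029]
        r=np.array([[np.cos(v[2]),-np.sin(v[2])],[np.sin(v[2]),np.cos(v[2])]])
        xy=a@r.T+np.array(v[:2])
        P=np.vstack([np.c_[xy,np.full(4,z0)],np.c_[xy,np.full(4,zt)]])
        hull=cv2.convexHull(proj(c,P).astype(np.float32))
        im=np.zeros(m.shape,np.uint8);cv2.fillPoly(im,[np.round(hull*64).astype(np.int32)],255,cv2.LINE_AA,6)
        return np.abs(cv2.GaussianBlur(im.astype(np.float32)/255,(0,0),1)-mb).sum()/mb.sum()
    best=None
    for dy in (-.15,0,.15):
        g=np.array(guess)+[0,0,dy]
        r=minimize(cost,g,method="Nelder-Mead",options=dict(initial_simplex=[g,g+[.006,0,0],g+[0,.006,0],g+[0,0,.1]],xatol=1e-5,fatol=1e-5))
        if best is None or r.fun<best.fun:best=r
    return best.x,best.fun
def find(c,col,uv,base):
    m=component(mask(c,col),uv)
    (u,v),_,_=cv2.minAreaRect(max(cv2.findContours(m,0,2)[0],key=cv2.contourArea))
    b=cv2.boxPoints(cv2.minAreaRect(max(cv2.findContours(m,0,2)[0],key=cv2.contourArea)))
    w=[unproj(c,q,base+.014)[:2] for q in b]
    e=max((w[1]-w[0],w[2]-w[1]),key=np.linalg.norm)
    g=[*np.mean(w,0),np.arctan2(e[1],e[0])]
    return [(np.round(x,4),round(f,3)) for x,f in (fit(c,m,base+zl,base+.014,g) for zl in (0.,.005,.0139))], m.sum()//255
E
python3 - <<'E'
from h import *
c=cam("top")
for n,uv,b in (("blue",(195,183),0),("yellow",(117,199),0),("white",(312,186),.06)): print(n,*find(c,n,uv,b))
print(unproj(c,(225,257),.012),unproj(c,(138,251),.012))
print("shaker corners",[unproj(c,np.array(q)/1.5625,.044)[:2].round(3) for q in ((442,240),(551,270),(523,379),(410,348))])
E
```

```text
blue [(array([ 0.576 ,  0.0987, -2.5495]), np.float64(0.109)), (array([ 0.5733,  0.0976, -2.5665]), np.float64(0.11)), (array([ 0.5734,  0.0975, -2.4799]), np.float64(0.099))] 651
yellow [(array([ 0.5315,  0.3089, -2.644 ]), np.float64(0.107)), (array([ 0.5308,  0.3081, -2.6475]), np.float64(0.079)), (array([ 0.5299,  0.3072, -2.6261]), np.float64(0.039))] 711
white [(array([ 0.5566, -0.2068, -0.4441]), np.float64(0.051)), (array([ 0.5552, -0.2065, -0.4308]), np.float64(0.039)), (array([ 0.5545, -0.2057, -0.4338]), np.float64(0.027))] 785
[0.37573806 0.01497211 0.012     ] [0.39123447 0.24351794 0.012     ]
shaker corners [array([ 0.647, -0.137]), array([ 0.595, -0.321]), array([ 0.412, -0.268]), array([ 0.463, -0.083])]
```

```bash
cat >> h.py <<'E'
def plan(pos,yaw,n,grip=1):
    s=observe(); p=s["position"]; Rm=R.from_euler("xyz",s["tool_rot"]); Rt=R.from_euler("xyz",[np.pi,0,yaw])
    y0=s["tool_rot"][2]; d=(np.array(pos)-p)/n
    dy=yaw-y0  # unwrapped: caller picks the way round
    tilt=(Rm.inv()*R.from_euler("xyz",[np.pi,0,y0])).as_rotvec()/n
    print("at",p.round(4),s["tool_rot"].round(4),"t",round(s["clock"],2))
    for i in range(n):
        Ri=R.from_euler("xyz",[np.pi,0,y0+dy*i/n])
        t=tilt+[0,0,-dy/n]
        row=[*(Ri.inv().apply(d)/.02),*(t/np.radians(6)),grip]
        print(str([round(float(v),2)+0. for v in row])+("," if (i+1)%10 else "\n"))
E
python3 -c "
from h import *
plan([.575,.098,.13],.62,40)"
```

```text
at [0.2041 0.5905 0.231 ] [-3.141   0.      2.8088] t 0.2
[-0.64, -0.43, 0.13, 0.0, 0.0, 0.52, 1.0],
[-0.66, -0.39, 0.13, 0.0, 0.0, 0.52, 1.0],
[-0.68, -0.36, 0.13, 0.0, 0.0, 0.52, 1.0],
[-0.7, -0.32, 0.13, 0.0, 0.0, 0.52, 1.0],
[-0.72, -0.28, 0.13, 0.0, 0.0, 0.52, 1.0],
[-0.73, -0.24, 0.13, 0.0, 0.0, 0.52, 1.0],
[-0.74, -0.2, 0.13, 0.0, 0.0, 0.52, 1.0],
[-0.75, -0.16, 0.13, 0.0, 0.0, 0.52, 1.0],
[-0.76, -0.12, 0.13, 0.0, 0.0, 0.52, 1.0],
[-0.77, -0.08, 0.13, 0.0, 0.0, 0.52, 1.0]

[-0.77, -0.03, 0.13, 0.0, 0.0, 0.52, 1.0],
[-0.77, 0.01, 0.13, 0.0, 0.0, 0.52, 1.0],
[-0.77, 0.05, 0.13, 0.0, 0.0, 0.52, 1.0],
[-0.77, 0.09, 0.13, 0.0, 0.0, 0.52, 1.0],
[-0.76, 0.13, 0.13, 0.0, 0.0, 0.52, 1.0],
[-0.75, 0.17, 0.13, 0.0, 0.0, 0.52, 1.0],
[-0.74, 0.22, 0.13, 0.0, 0.0, 0.52, 1.0],
[-0.73, 0.26, 0.13, 0.0, 0.0, 0.52, 1.0],
[-0.71, 0.29, 0.13, 0.0, 0.0, 0.52, 1.0],
[-0.69, 0.33, 0.13, 0.0, 0.0, 0.52, 1.0]

[-0.68, 0.37, 0.13, 0.0, 0.0, 0.52, 1.0],
[-0.65, 0.41, 0.13, 0.0, 0.0, 0.52, 1.0],
[-0.63, 0.44, 0.13, 0.0, 0.0, 0.52, 1.0],
[-0.61, 0.48, 0.13, 0.0, 0.0, 0.52, 1.0],
[-0.58, 0.51, 0.13, 0.0, 0.0, 0.52, 1.0],
[-0.55, 0.54, 0.13, 0.0, 0.0, 0.52, 1.0],
[-0.52, 0.57, 0.13, 0.0, 0.0, 0.52, 1.0],
[-0.49, 0.6, 0.13, 0.0, 0.0, 0.52, 1.0],
[-0.45, 0.62, 0.13, 0.0, 0.0, 0.52, 1.0],
[-0.42, 0.65, 0.13, 0.0, 0.0, 0.52, 1.0]

[-0.38, 0.67, 0.13, 0.0, 0.0, 0.52, 1.0],
[-0.35, 0.69, 0.13, 0.0, 0.0, 0.52, 1.0],
[-0.31, 0.71, 0.13, 0.0, 0.0, 0.52, 1.0],
[-0.27, 0.72, 0.13, 0.0, 0.0, 0.52, 1.0],
[-0.23, 0.74, 0.13, 0.0, 0.0, 0.52, 1.0],
[-0.19, 0.75, 0.13, 0.0, 0.0, 0.52, 1.0],
[-0.15, 0.76, 0.13, 0.0, 0.0, 0.52, 1.0],
[-0.11, 0.76, 0.13, 0.0, 0.0, 0.52, 1.0],
[-0.06, 0.77, 0.13, 0.0, 0.0, 0.52, 1.0],
[-0.02, 0.77, 0.13, 0.0, 0.0, 0.52, 1.0]
```

move_arm --plan '[[[-0.64,-0.43,0.13,0,0,0.52,1],[-0.66,-0.39,0.13,0,0,0.52,1],[-0.68,-0.36,0.13,0,0,0.52,1],[-0.7,-0.32,0.13,0,0,0.52,1],[-0.72,-0.28,0.13,0,0,0.52,1],[-0.73,-0.24,0.13,0,0,0.52,1],[-0.74,-0.2,0.13,0,0,0.52,1],[-0.75,-0.16,0.13,0,0,0.52,1],[-0.76,-0.12,0.13,0,0,0.52,1],[-0.77,-0.08,0.13,0,0,0.52,1]]]'

```text
clock: 1.2
position: [0.2976, 0.4668, 0.2051]
tool_rot: [-3.142, 0.0, 2.26]
force: [0.2, -0.1, 0.9]
grip_width: 0.0855
finger_force: 0.0
```

move_arm --plan '[[[-0.77,-0.03,0.13,0,0,0.52,1],[-0.77,0.01,0.13,0,0,0.52,1],[-0.77,0.05,0.13,0,0,0.52,1],[-0.77,0.09,0.13,0,0,0.52,1],[-0.76,0.13,0.13,0,0,0.52,1],[-0.75,0.17,0.13,0,0,0.52,1],[-0.74,0.22,0.13,0,0,0.52,1],[-0.73,0.26,0.13,0,0,0.52,1],[-0.71,0.29,0.13,0,0,0.52,1],[-0.69,0.33,0.13,0,0,0.52,1]]]'

```text
clock: 2.2
position: [0.3909, 0.3441, 0.1791]
tool_rot: [3.142, -0.0, 1.715]
force: [-0.5, -0.1, 0.2]
grip_width: 0.0853
finger_force: 0.0
```

move_arm --plan '[[[-0.68,0.37,0.13,0,0,0.52,1],[-0.65,0.41,0.13,0,0,0.52,1],[-0.63,0.44,0.13,0,0,0.52,1],[-0.61,0.48,0.13,0,0,0.52,1],[-0.58,0.51,0.13,0,0,0.52,1],[-0.55,0.54,0.13,0,0,0.52,1],[-0.52,0.57,0.13,0,0,0.52,1],[-0.49,0.6,0.13,0,0,0.52,1],[-0.45,0.62,0.13,0,0,0.52,1],[-0.42,0.65,0.13,0,0,0.52,1]]]'

```text
clock: 3.2
position: [0.4846, 0.2216, 0.1531]
tool_rot: [-3.142, -0.0, 1.171]
force: [0.8, -0.4, -0.4]
grip_width: 0.0853
finger_force: 0.0
```

move_arm --plan '[[[-0.38,0.67,0.13,0,0,0.52,1],[-0.35,0.69,0.13,0,0,0.52,1],[-0.31,0.71,0.13,0,0,0.52,1],[-0.27,0.72,0.13,0,0,0.52,1],[-0.23,0.74,0.13,0,0,0.52,1],[-0.19,0.75,0.13,0,0,0.52,1],[-0.15,0.76,0.13,0,0,0.52,1],[-0.11,0.76,0.13,0,0,0.52,1],[-0.06,0.77,0.13,0,0,0.52,1],[-0.02,0.77,0.13,0,0,0.52,1]]]'

```text
clock: 4.2
position: [0.5788, 0.0991, 0.1271]
tool_rot: [3.142, -0.0, 0.626]
force: [0.8, 0.6, -0.7]
grip_width: 0.0853
finger_force: 0.0
```

```bash
python3 - <<'E'
from h import *
cam("top")
c=cam("wrist");print(observe()["position"],observe()["tool_rot"])
uv=proj(c,[[.574,.098,.014]])[0];print(uv,*find(c,"blue",uv,0))
x=c["img"][:,:,::-1].copy();m=component(mask(c,"blue"),uv)
cv2.drawContours(x,cv2.findContours(m,0,2)[0],-1,(0,0,255),1)
cv2.imwrite("pics/w1.png",x)
E
```

```text
[0.57909252 0.09773745 0.12692813] [3.14052692e+00 5.52742091e-04 6.24794454e-01]
[250.42859042 194.12805052] [(array([0.5663, 0.0957, 0.7419]), np.float64(2.042)), (array([0.5687, 0.0922, 0.5846]), np.float64(2.027)), (array([0.5699, 0.0917, 0.5124]), np.float64(1.966))] 2090
```

View pics/w1.png

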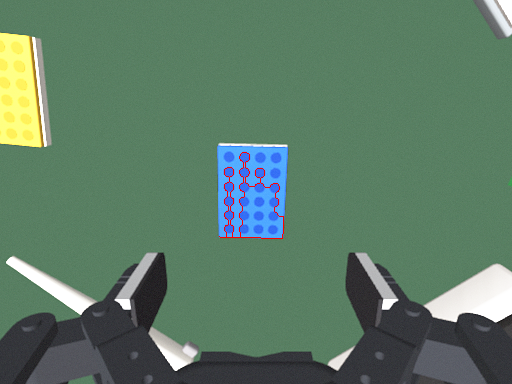

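The wrist view shows the blue lid at (219,146), (287,147), (283,238), (219,237), with the fingers clear. My blue mask missed the lighter face, so I'll widen it.

```bash
sed -i 's/"blue":((108,130,40)/"blue":((98,110,40)/' h.py; python3 - <<'E'
from h import *
c=cam("wrist");print(observe()["position"],observe()["tool_rot"])
uv=proj(c,[[.574,.098,.014]])[0];print(*find(c,"blue",uv,0))
P=[unproj(c,q,.014)[:2] for q in ((218.5,146),(287,147),(283.5,238),(219,237.5))]
print(np.mean(P,0),[np.linalg.norm(P[i]-P[i-1]).round(4) for i in range(4)])
for i,j in ((3,0),(2,1)):
  e=P[j]-P[i];print(np.arctan2(e[1],e[0]))
E
```

```text
[0.5784697  0.0989576  0.12696774] [3.14120108e+00 5.73209672e-04 6.28088932e-01]
[(array([0.5729, 0.0963, 0.595 ]), np.float64(0.034)), (array([0.5735, 0.0967, 0.5976]), np.float64(0.029)), (array([0.5742, 0.0972, 0.6003]), np.float64(0.015))] 6268
[0.57378223 0.09779041] [np.float64(0.0831), np.float64(0.0564), np.float64(0.0827), np.float64(0.0585)]
0.593647345208304
0.6180335402787263
```

```bash
python3 -c "
from h import *
plan([.559,-.206,.187],-.43,20)"
```

```text
at [0.5785 0.099  0.127 ] [3.1412e+00 6.0000e-04 6.2810e-01] t 4.35
[-0.49, 0.59, -0.15, 0.0, 0.0, 0.51, 1.0],
[-0.46, 0.61, -0.15, 0.0, 0.0, 0.51, 1.0],
[-0.42, 0.64, -0.15, 0.0, 0.0, 0.51, 1.0],
[-0.39, 0.66, -0.15, 0.0, 0.0, 0.51, 1.0],
[-0.35, 0.68, -0.15, 0.0, 0.0, 0.51, 1.0],
[-0.32, 0.7, -0.15, 0.0, 0.0, 0.51, 1.0],
[-0.28, 0.71, -0.15, 0.0, 0.0, 0.51, 1.0],
[-0.24, 0.72, -0.15, 0.0, 0.0, 0.51, 1.0],
[-0.2, 0.74, -0.15, 0.0, 0.0, 0.51, 1.0],
[-0.16, 0.75, -0.15, 0.0, 0.0, 0.51, 1.0]

[-0.12, 0.75, -0.15, 0.0, 0.0, 0.51, 1.0],
[-0.08, 0.76, -0.15, 0.0, 0.0, 0.51, 1.0],
[-0.04, 0.76, -0.15, 0.0, 0.0, 0.51, 1.0],
[0.0, 0.76, -0.15, 0.0, 0.0, 0.51, 1.0],
[0.04, 0.76, -0.15, 0.0, 0.0, 0.51, 1.0],
[0.08, 0.76, -0.15, 0.0, 0.0, 0.51, 1.0],
[0.12, 0.75, -0.15, 0.0, 0.0, 0.51, 1.0],
[0.16, 0.75, -0.15, 0.0, 0.0, 0.51, 1.0],
[0.2, 0.74, -0.15, 0.0, 0.0, 0.51, 1.0],
[0.24, 0.73, -0.15, 0.0, 0.0, 0.51, 1.0]
```

move_arm --plan '[[[-0.49,0.59,-0.15,0,0,0.51,1],[-0.46,0.61,-0.15,0,0,0.51,1],[-0.42,0.64,-0.15,0,0,0.51,1],[-0.39,0.66,-0.15,0,0,0.51,1],[-0.35,0.68,-0.15,0,0,0.51,1],[-0.32,0.7,-0.15,0,0,0.51,1],[-0.28,0.71,-0.15,0,0,0.51,1],[-0.24,0.72,-0.15,0,0,0.51,1],[-0.2,0.74,-0.15,0,0,0.51,1],[-0.16,0.75,-0.15,0,0,0.51,1]]]'

```text
clock: 5.35
position: [0.5683, -0.0539, 0.1575]
tool_rot: [3.142, 0.0, 0.092]
force: [-0.6, 0.1, 0.3]
grip_width: 0.0853
finger_force: 0.0
```

move_arm --plan '[[[-0.12,0.75,-0.15,0,0,0.51,1],[-0.08,0.76,-0.15,0,0,0.51,1],[-0.04,0.76,-0.15,0,0,0.51,1],[0,0.76,-0.15,0,0,0.51,1],[0.04,0.76,-0.15,0,0,0.51,1],[0.08,0.76,-0.15,0,0,0.51,1],[0.12,0.75,-0.15,0,0,0.51,1],[0.16,0.75,-0.15,0,0,0.51,1],[0.2,0.74,-0.15,0,0,0.51,1],[0.24,0.73,-0.15,0,0,0.51,1]]]'

```text
clock: 6.35
position: [0.5585, -0.2062, 0.1875]
tool_rot: [3.142, 0.0, -0.442]
force: [0.8, -0.8, -0.4]
grip_width: 0.0855
finger_force: 0.0
```

```bash
python3 - <<'E'
from h import *
cam("top")
c=cam("wrist");print(observe()["position"],observe()["tool_rot"])
uv=proj(c,[[.555,-.206,.074]])[0];print(uv,*find(c,"white",uv,.06))
x=c["img"][:,:,::-1].copy();m=component(mask(c,"white"),uv)
cv2.imwrite("pics/w2raw.png",x)
cv2.drawContours(x,cv2.findContours(m,0,2)[0],-1,(0,0,255),1)
u,v=uv.astype(int);cv2.imwrite("pics/w2.png",cv2.resize(x[v-100:v+100,u-100:u+100],None,fx=3,fy=3,interpolation=cv2.INTER_NEAREST));print(u,v)
plan([.574,.0974,.127],.6,20)
E
```

```text
[ 0.55813719 -0.20769885  0.1877983 ] [ 3.14053411e+00 -8.37884671e-04 -4.43490178e-01]
[254.24157827 193.75958156] [(array([ 0.5547, -0.2062,  2.7238]), np.float64(0.02)), (array([ 0.5551, -0.2066,  2.7177]), np.float64(0.018)), (array([ 0.5558, -0.2068,  2.73  ]), np.float64(0.019))] 6320
254 193
at [ 0.5581 -0.2077  0.1878] [ 3.1405e+00 -8.0000e-04 -4.4350e-01] t 6.45
[-0.29, -0.71, 0.15, 0.0, 0.0, -0.5, 1.0],
[-0.25, -0.72, 0.15, 0.0, 0.0, -0.5, 1.0],
[-0.22, -0.73, 0.15, 0.0, 0.0, -0.5, 1.0],
[-0.18, -0.74, 0.15, 0.0, 0.0, -0.5, 1.0],
[-0.14, -0.75, 0.15, 0.0, 0.0, -0.5, 1.0],
[-0.1, -0.76, 0.15, 0.0, 0.0, -0.5, 1.0],
[-0.06, -0.76, 0.15, 0.0, 0.0, -0.5, 1.0],
[-0.02, -0.76, 0.15, 0.0, 0.0, -0.5, 1.0],
[0.02, -0.76, 0.15, 0.0, 0.0, -0.5, 1.0],
[0.06, -0.76, 0.15, 0.0, 0.0, -0.5, 1.0]

[0.1, -0.76, 0.15, 0.0, 0.0, -0.5, 1.0],
[0.14, -0.75, 0.15, 0.0, 0.0, -0.5, 1.0],
[0.18, -0.74, 0.15, 0.0, 0.0, -0.5, 1.0],
[0.22, -0.73, 0.15, 0.0, 0.0, -0.5, 1.0],
[0.25, -0.72, 0.15, 0.0, 0.0, -0.5, 1.0],
[0.29, -0.71, 0.15, 0.0, 0.0, -0.5, 1.0],
[0.33, -0.69, 0.15, 0.0, 0.0, -0.5, 1.0],
[0.36, -0.67, 0.15, 0.0, 0.0, -0.5, 1.0],
[0.4, -0.65, 0.15, 0.0, 0.0, -0.5, 1.0],
[0.43, -0.63, 0.15, 0.0, 0.0, -0.5, 1.0]
```

View pics/w2.png

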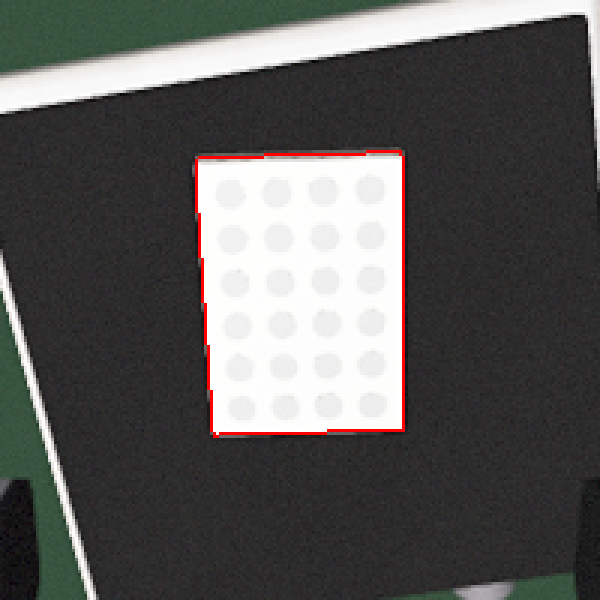

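White sits at about (0.555,-0.2066) with yaw about -0.416. The mask outlines it cleanly, with only a sliver of base at the far edge. Back to blue for the grasp.

move_arm --plan '[[[-0.29,-0.71,0.15,0,0,-0.5,1],[-0.25,-0.72,0.15,0,0,-0.5,1],[-0.22,-0.73,0.15,0,0,-0.5,1],[-0.18,-0.74,0.15,0,0,-0.5,1],[-0.14,-0.75,0.15,0,0,-0.5,1],[-0.1,-0.76,0.15,0,0,-0.5,1],[-0.06,-0.76,0.15,0,0,-0.5,1],[-0.02,-0.76,0.15,0,0,-0.5,1],[0.02,-0.76,0.15,0,0,-0.5,1],[0.06,-0.76,0.15,0,0,-0.5,1]]]'

```text
clock: 7.45
position: [0.5655, -0.0513, 0.1571]
tool_rot: [3.142, -0.0, 0.09]
force: [0.4, -0.5, -0.4]
grip_width: 0.0856
finger_force: 0.0
```

move_arm --plan '[[[0.1,-0.76,0.15,0,0,-0.5,1],[0.14,-0.75,0.15,0,0,-0.5,1],[0.18,-0.74,0.15,0,0,-0.5,1],[0.22,-0.73,0.15,0,0,-0.5,1],[0.25,-0.72,0.15,0,0,-0.5,1],[0.29,-0.71,0.15,0,0,-0.5,1],[0.33,-0.69,0.15,0,0,-0.5,1],[0.36,-0.67,0.15,0,0,-0.5,1],[0.4,-0.65,0.15,0,0,-0.5,1],[0.43,-0.63,0.15,0,0,-0.5,1]]]'

```text
clock: 8.45
position: [0.5722, 0.1012, 0.127]
tool_rot: [3.142, 0.0, 0.614]
force: [-0.3, 0.2, 0.6]
grip_width: 0.0856
finger_force: 0.0
```

```bash
python3 - <<'E'
from h import *
cam("top")
c=cam("wrist")
uv=proj(c,[[.574,.098,.014]])[0];print(*find(c,"blue",uv,0))
plan([.574,.0972,.0],.6,10)
E
```

```text
[(array([0.5733, 0.0967, 0.5956]), np.float64(0.036)), (array([0.5736, 0.0969, 0.5977]), np.float64(0.025)), (array([0.5745, 0.0975, 0.5963]), np.float64(0.011))] 6348
at [0.572  0.1026 0.1267] [-3.1406e+00  1.0000e-04  6.1540e-01] t 8.55
[-0.01, 0.03, 0.63, 0.0, 0.0, 0.01, 1.0],
[-0.01, 0.03, 0.63, 0.0, 0.0, 0.01, 1.0],
[-0.01, 0.03, 0.63, 0.0, 0.0, 0.01, 1.0],
[-0.01, 0.03, 0.63, 0.0, 0.0, 0.01, 1.0],
[-0.01, 0.03, 0.63, 0.0, 0.0, 0.01, 1.0],
[-0.01, 0.03, 0.63, 0.0, 0.0, 0.01, 1.0],
[-0.01, 0.03, 0.63, 0.0, 0.0, 0.01, 1.0],
[-0.01, 0.03, 0.63, 0.0, 0.0, 0.01, 1.0],
[-0.01, 0.03, 0.63, 0.0, 0.0, 0.01, 1.0],
[-0.01, 0.03, 0.63, 0.0, 0.0, 0.01, 1.0]
```

move_arm --plan '[[[-0.02,0.13,0.7,0,0,0.08,1],[-0.02,0.12,0.8,0,0,0.08,1],[0,0,0.8,0,0,0,1],[0,0,0.8,0,0,0,1],[0,0,0.8,0,0,0,1],[0,0,0.8,0,0,0,1],[0,0,0.7,0,0,0,1],[0,0,0.5,0,0,0,1],[0,0,0.25,0,0,0,1],[0,0,0.15,0,0,0,1]]]'

```text
clock: 9.55
position: [0.5744, 0.0953, 0.001]
tool_rot: [3.142, 0.0, 0.593]
force: [-0.1, 0.2, 0.3]
grip_width: 0.0862
finger_force: 0.0
```

move_arm --plan '[[[0,0,0,0,0,0,-1],[0,0,0,0,0,0,-1],[0,0,0,0,0,0,-1],[0,0,0,0,0,0,-1],[0,0,0,0,0,0,-1],[0,0,0,0,0,0,-1],[0,0,0,0,0,0,-1],[0,0,0,0,0,0,-1],[0,0,0,0,0,0,-1],[0,0,0,0,0,0,-1]]]' --grip_force 30

```text
clock: 10.55
position: [0.5747, 0.0955, 0.002]
tool_rot: [3.141, -0.001, 0.593]
force: [-1.5, -1.2, 7.4]
grip_width: 0.0574
finger_force: 32.0
```

move_arm --plan '[[[0,0,-0.1,0,0,0,-1],[0,0,-0.3,0,0,0,-1],[0,0,-0.6,0,0,0,-1],[0,0,-0.8,0,0,0,-1],[0,0,-1,0,0,0,-1],[0,0,-1,0,0,0,-1],[0,0,-1,0,0,0,-1],[0,0,-1,0,0,0,-1],[0,0,-0.8,0,0,0,-1],[0,0,-0.4,0,0,0,-1]]]'

```text
clock: 11.55
position: [0.5749, 0.0955, 0.1438]
tool_rot: [3.141, -0.002, 0.593]
force: [0.2, -0.8, -0.1]
grip_width: 0.0572
finger_force: 32.3
```

```bash
python3 - <<'E'
from h import *
s=[observe()]
c=cam("wrist"); cv2.imwrite("pics/w3.png",c["img"][:,:,::-1])
plan([.5552-.0007,-.2066+.0003,.14],-.416,20,-1)
E
```

```text
at [0.5752 0.0955 0.1441] [ 3.1408e+00 -2.9000e-03  5.9270e-01] t 11.6
[-0.46, 0.6, 0.01, 0.0, 0.0, 0.48, -1.0],
[-0.43, 0.62, 0.01, 0.0, 0.0, 0.48, -1.0],
[-0.4, 0.64, 0.01, 0.0, 0.0, 0.48, -1.0],
[-0.37, 0.66, 0.01, 0.0, 0.0, 0.48, -1.0],
[-0.34, 0.68, 0.01, 0.0, 0.0, 0.48, -1.0],
[-0.3, 0.69, 0.01, 0.0, 0.0, 0.48, -1.0],
[-0.27, 0.71, 0.01, 0.0, 0.0, 0.48, -1.0],
[-0.23, 0.72, 0.01, 0.0, 0.0, 0.48, -1.0],
[-0.19, 0.73, 0.01, 0.0, 0.0, 0.48, -1.0],
[-0.16, 0.74, 0.01, 0.0, 0.0, 0.48, -1.0]

[-0.12, 0.75, 0.01, 0.0, 0.0, 0.48, -1.0],
[-0.08, 0.75, 0.01, 0.0, 0.0, 0.48, -1.0],
[-0.04, 0.76, 0.01, 0.0, 0.0, 0.48, -1.0],
[0.0, 0.76, 0.01, 0.0, 0.0, 0.48, -1.0],
[0.03, 0.76, 0.01, 0.0, 0.0, 0.48, -1.0],
[0.07, 0.75, 0.01, 0.0, 0.0, 0.48, -1.0],
[0.11, 0.75, 0.01, 0.0, 0.0, 0.48, -1.0],
[0.15, 0.74, 0.01, 0.0, 0.0, 0.48, -1.0],
[0.18, 0.73, 0.01, 0.0, 0.0, 0.48, -1.0],
[0.22, 0.72, 0.01, 0.0, 0.0, 0.48, -1.0]
```

View pics/w3.png

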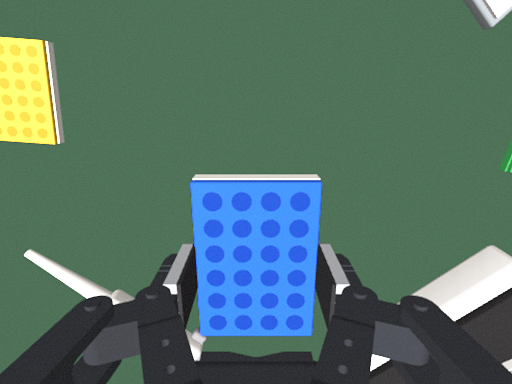

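The wrist view shows blue held square. Its lid corners are (192,180), (321,180), (312,336), (201,336). I'll work out its pose in the tool frame from those.

```bash
python3 - <<'E'
from h import *
f=grab_frame("wrist");K=np.array(f["intrinsics"]);T=np.array(f["tool_from_camera"])
def held(q):
    a=np.array([[1,-1],[1,1],[-1,1],[-1,-1]])*[.0415,.029]
    ok,r,t=cv2.solvePnP(np.c_[a,np.zeros(4)],np.array(q,float),K,None)
    M=np.eye(4);M[:3,:3]=cv2.Rodrigues(r)[0];M[:3,3]=t[:,0];M=T@M
    print(M[:3,3].round(4),R.from_matrix(M[:3,:3]).as_rotvec().round(3))
    for z in (-.012,-.014,-.016):
        c=dict(K=K,R=T[:3,:3],p=T[:3,3]);P=np.array([unproj(c,u,z) for u in q])
        print(z,P.mean(0).round(4),np.linalg.norm(P[0]-P[3]).round(4),np.linalg.norm(P[0]-P[1]).round(4),np.linalg.norm(P[2]-P[3]).round(4))
held([(192,180.5),(321.5,180.5),(312.5,336),(201,336)])
E
```

```text
[ 0.0006  0.0006 -0.0104] [-0.    -0.041 -0.001]
-0.012 [ 0.001   0.0006 -0.012 ] 0.084 0.0566 0.058
-0.014 [ 0.0022  0.0006 -0.014 ] 0.0827 0.0557 0.0572
-0.016 [ 0.0034  0.0006 -0.016 ] 0.0814 0.0549 0.0563
```

move_arm --plan '[[[-0.46,0.6,0.01,0,0,0.48,-1],[-0.43,0.62,0.01,0,0,0.48,-1],[-0.4,0.64,0.01,0,0,0.48,-1],[-0.37,0.66,0.01,0,0,0.48,-1],[-0.34,0.68,0.01,0,0,0.48,-1],[-0.3,0.69,0.01,0,0,0.48,-1],[-0.27,0.71,0.01,0,0,0.48,-1],[-0.23,0.72,0.01,0,0,0.48,-1],[-0.19,0.73,0.01,0,0,0.48,-1],[-0.16,0.74,0.01,0,0,0.48,-1]]]'

```text
clock: 12.65
position: [0.5641, -0.0567, 0.1393]
tool_rot: [3.142, -0.0, 0.086]
force: [1.0, 0.1, -0.1]
grip_width: 0.0571
finger_force: 32.3
```

move_arm --plan '[[[-0.12,0.75,0.01,0,0,0.48,-1],[-0.08,0.75,0.01,0,0,0.48,-1],[-0.04,0.76,0.01,0,0,0.48,-1],[0,0.76,0.01,0,0,0.48,-1],[0.03,0.76,0.01,0,0,0.48,-1],[0.07,0.75,0.01,0,0,0.48,-1],[0.11,0.75,0.01,0,0,0.48,-1],[0.15,0.74,0.01,0,0,0.48,-1],[0.18,0.73,0.01,0,0,0.48,-1],[0.22,0.72,0.01,0,0,0.48,-1]]]'

```text
clock: 13.65
position: [0.554, -0.2077, 0.1373]
tool_rot: [3.142, 0.0, -0.417]
force: [0.1, -0.3, 0.6]
grip_width: 0.0568
finger_force: 32.3
```

```bash
python3 - <<'E'
from h import *
cam("top");a=[];
for _ in range(3): cam("top"); s=observe(); a.append([*s["position"],s["tool_rot"][2]])
print(np.array(a).round(4))
p=np.mean(a,0); y=p[3]; d=np.array([.5541,-.2061])-p[:2]
print("tool dx,dy shares",(d@[np.cos(y),np.sin(y)]/.02).round(3),(d@[np.sin(y),-np.cos(y)]/.02).round(3),"dz",(p[2]-.078)/.02,"turn",np.degrees(-(-.416-y))/6)
E
```

```text
[[ 0.5536 -0.2091  0.1374 -0.4181]
 [ 0.5539 -0.2077  0.1372 -0.4149]
 [ 0.5541 -0.2067  0.1371 -0.4131]]
tool dx,dy shares -0.023 -0.086 dz 2.9624567777620827 turn 0.0059318589743206016
```

move_arm --plan '[[[0,-0.04,0.3,0,0,0,-1],[0,0,0.5,0,0,0,-1],[0,0,0.6,0,0,0,-1],[0,0,0.5,0,0,0,-1],[0,0,0.4,0,0,0,-1],[0,0,0.3,0,0,0,-1],[0,0,0.15,0,0,0,-1],[0,0,0.1,0,0,0,-1],[0,0,0,0,0,0,-1],[0,0,0,0,0,0,-1]]]'

```text
clock: 14.85
position: [0.5546, -0.2058, 0.0806]
tool_rot: [-3.142, -0.0, -0.412]
force: [-0.2, 0.0, -0.9]
grip_width: 0.0568
finger_force: 32.3
```

```bash
python3 - <<'E'
from h import *
s=observe();print(s["position"],s["tool_rot"],s["force"])
for n in("side",):
    c=cam(n);u,v=proj(c,[[.555,-.207,.08]])[0].astype(int)
    cv2.imwrite("pics/s1.png",cv2.resize(c["img"][v-45:v+45,u-60:u+60,::-1],None,fx=6,fy=6,interpolation=cv2.INTER_CUBIC))
E
```

```text
[ 0.55461889 -0.20581522  0.08055732] [-3.14156862e+00 -3.96929274e-04 -4.12433737e-01] [-0.2308895   0.01445086 -0.91246907]
```

View pics/s1.png

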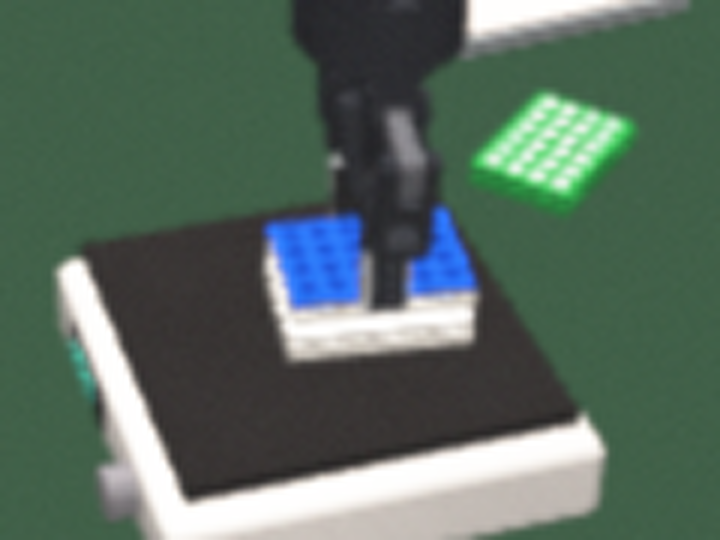

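Blue hovers square over white, at about (375,255) in the crop, with edges visually flush. Lowering slowly.

move_arm --plan '[[[-0.02,0,0.05,0,0,0.02,-1],[0,0,0.05,0,0,0.02,-1],[0,0,0.04,0,0,0,-1],[0,0,0.04,0,0,0,-1],[0,0,0.02,0,0,0,-1],[0,0,0.02,0,0,0,-1],[0,0,0,0,0,0,-1],[0,0,0,0,0,0,-1],[0,0,0,0,0,0,-1],[0,0,0,0,0,0,-1]]]'

```text
clock: 15.9
position: [0.5541, -0.2056, 0.076]
tool_rot: [-3.142, -0.0, -0.417]
force: [-1.8, 0.5, 4.9]
grip_width: 0.057
finger_force: 32.8
```

move_arm --plan '[[[0,0,0,0,0,0,0.45],[0,0,0,0,0,0,0.5],[0,0,0,0,0,0,0.6],[0,0,0,0,0,0,0.8],[0,0,0,0,0,0,1],[0,0,0,0,0,0,1],[0,0,-0.1,0,0,0,1],[0,0,-0.5,0,0,0,1],[0,0,-0.8,0,0,0,1],[0,0,-1,0,0,0,1]]]'

```text
clock: 16.9
position: [0.554, -0.2057, 0.1253]
tool_rot: [3.141, 0.0, -0.417]
force: [-0.5, -0.1, 0.7]
grip_width: 0.0852
finger_force: 0.0
```

move_arm --plan '[[[0,0,-1,0,0,0,1],[0,0,-1,0,0,0,1],[0,0,-1,0,0,0,1],[0,0,-0.8,0,0,0,1],[0,0,-0.2,0,0,0,1],[0,0,0,0,0,0,1],[0,0,0,0,0,0,1],[0,0,0,0,0,0,1],[0,0,0,0,0,0,1],[0,0,0,0,0,0,1]]]'

```text
clock: 17.9
position: [0.554, -0.2056, 0.2035]
tool_rot: [3.141, 0.001, -0.417]
force: [0.7, 0.7, -0.7]
grip_width: 0.0855
finger_force: 0.0
```

```bash
python3 - <<'E'
from h import *
c=cam("wrist");print(observe()["position"])
uv=proj(c,[[.555,-.206,.088]])[0];print(*find(c,"blue",uv,.074))
u,v=uv.astype(int);cv2.imwrite("pics/w4.png",cv2.resize(c["img"][v-90:v+90,u-100:u+100,::-1],None,fx=3,fy=3,interpolation=cv2.INTER_CUBIC));print(u,v)
plan([.531,.308,.15],.5,40)
E
```

```text
[ 0.55401738 -0.2056209   0.20364117]
[(array([ 0.5529, -0.205 ,  2.7244]), np.float64(0.033)), (array([ 0.5536, -0.2054,  2.7245]), np.float64(0.033)), (array([ 0.5548, -0.2058,  2.7245]), np.float64(0.012))] 6250
255 187
at [ 0.554  -0.2056  0.2036] [ 3.1414e+00  4.0000e-04 -4.1670e-01] t 17.95
[-0.29, -0.58, 0.07, 0.0, 0.0, -0.22, 1.0],
[-0.27, -0.58, 0.07, 0.0, 0.0, -0.22, 1.0],
[-0.26, -0.59, 0.07, 0.0, 0.0, -0.22, 1.0],
[-0.25, -0.59, 0.07, 0.0, 0.0, -0.22, 1.0],
[-0.23, -0.6, 0.07, 0.0, 0.0, -0.22, 1.0],
[-0.22, -0.6, 0.07, 0.0, 0.0, -0.22, 1.0],
[-0.2, -0.61, 0.07, 0.0, 0.0, -0.22, 1.0],
[-0.19, -0.61, 0.07, 0.0, 0.0, -0.22, 1.0],
[-0.18, -0.62, 0.07, 0.0, 0.0, -0.22, 1.0],
[-0.16, -0.62, 0.07, 0.0, 0.0, -0.22, 1.0]

[-0.15, -0.63, 0.07, 0.0, 0.0, -0.22, 1.0],
[-0.13, -0.63, 0.07, 0.0, 0.0, -0.22, 1.0],
[-0.12, -0.63, 0.07, 0.0, 0.0, -0.22, 1.0],
[-0.1, -0.63, 0.07, 0.0, 0.0, -0.22, 1.0],
[-0.09, -0.64, 0.07, 0.0, 0.0, -0.22, 1.0],
[-0.08, -0.64, 0.07, 0.0, 0.0, -0.22, 1.0],
[-0.06, -0.64, 0.07, 0.0, 0.0, -0.22, 1.0],
[-0.05, -0.64, 0.07, 0.0, 0.0, -0.22, 1.0],
[-0.03, -0.64,
[... 227 characters left out ...]
0.0, -0.22, 1.0],
[0.06, -0.64, 0.07, 0.0, 0.0, -0.22, 1.0],
[0.07, -0.64, 0.07, 0.0, 0.0, -0.22, 1.0],
[0.09, -0.64, 0.07, 0.0, 0.0, -0.22, 1.0],
[0.1, -0.63, 0.07, 0.0, 0.0, -0.22, 1.0],
[0.12, -0.63, 0.07, 0.0, 0.0, -0.22, 1.0],
[0.13, -0.63, 0.07, 0.0, 0.0, -0.22, 1.0]

[0.14, -0.63, 0.07, 0.0, 0.0, -0.22, 1.0],
[0.16, -0.62, 0.07, 0.0, 0.0, -0.22, 1.0],
[0.17, -0.62, 0.07, 0.0, 0.0, -0.22, 1.0],
[0.19, -0.61, 0.07, 0.0, 0.0, -0.22, 1.0],
[0.2, -0.61, 0.07, 0.0, 0.0, -0.22, 1.0],
[0.21, -0.61, 0.07, 0.0, 0.0, -0.22, 1.0],
[0.23, -0.6, 0.07, 0.0, 0.0, -0.22, 1.0],
[0.24, -0.6, 0.07, 0.0, 0.0, -0.22, 1.0],
[0.26, -0.59, 0.07, 0.0, 0.0, -0.22, 1.0],
[0.27, -0.58, 0.07, 0.0, 0.0, -0.22, 1.0]
```

View pics/w4.png

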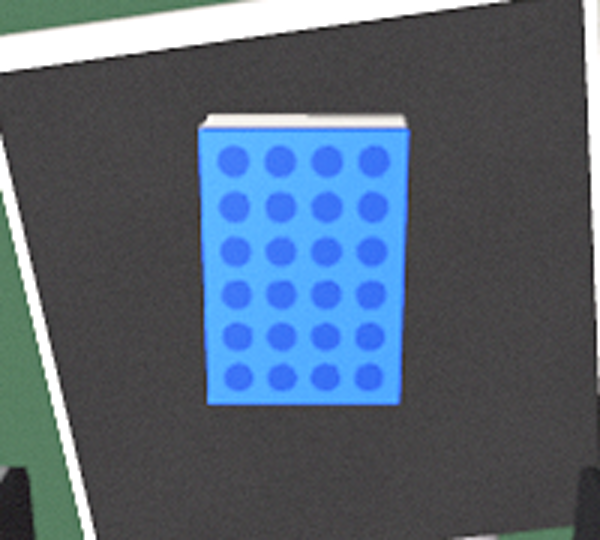

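Blue rests flush on white. The lid outline runs from (200,127) to (402,404) in the crop, with an even sliver of white at the far edge. Now for yellow.

move_arm --plan '[[[-0.29,-0.58,0.07,0,0,-0.22,1],[-0.27,-0.58,0.07,0,0,-0.22,1],[-0.26,-0.59,0.07,0,0,-0.22,1],[-0.25,-0.59,0.07,0,0,-0.22,1],[-0.23,-0.6,0.07,0,0,-0.22,1],[-0.22,-0.6,0.07,0,0,-0.22,1],[-0.2,-0.61,0.07,0,0,-0.22,1],[-0.19,-0.61,0.07,0,0,-0.22,1],[-0.18,-0.62,0.07,0,0,-0.22,1],[-0.16,-0.62,0.07,0,0,-0.22,1]]]'

```text
clock: 18.95
position: [0.5482, -0.0762, 0.1898]
tool_rot: [3.142, -0.0, -0.184]
force: [1.0, -0.2, -0.0]
grip_width: 0.0855
finger_force: 0.0
```

move_arm --plan '[[[-0.15,-0.63,0.07,0,0,-0.22,1],[-0.13,-0.63,0.07,0,0,-0.22,1],[-0.12,-0.63,0.07,0,0,-0.22,1],[-0.1,-0.63,0.07,0,0,-0.22,1],[-0.09,-0.64,0.07,0,0,-0.22,1],[-0.08,-0.64,0.07,0,0,-0.22,1],[-0.06,-0.64,0.07,0,0,-0.22,1],[-0.05,-0.64,0.07,0,0,-0.22,1],[-0.03,-0.64,0.07,0,0,-0.22,1],[-0.02,-0.64,0.07,0,0,-0.22,1]]]'

```text
clock: 19.95
position: [0.5421, 0.0522, 0.1758]
tool_rot: [3.142, -0.0, 0.046]
force: [1.0, -0.8, -0.1]
grip_width: 0.0852
finger_force: 0.0
```

move_arm --plan '[[[0,-0.64,0.07,0,0,-0.22,1],[0.01,-0.64,0.07,0,0,-0.22,1],[0.03,-0.64,0.07,0,0,-0.22,1],[0.04,-0.64,0.07,0,0,-0.22,1],[0.06,-0.64,0.07,0,0,-0.22,1],[0.07,-0.64,0.07,0,0,-0.22,1],[0.09,-0.64,0.07,0,0,-0.22,1],[0.1,-0.63,0.07,0,0,-0.22,1],[0.12,-0.63,0.07,0,0,-0.22,1],[0.13,-0.63,0.07,0,0,-0.22,1]]]'

```text
clock: 20.95
position: [0.5362, 0.1804, 0.1618]
tool_rot: [3.142, 0.0, 0.276]
force: [0.5, 0.0, 0.3]
grip_width: 0.0854
finger_force: 0.0
```

move_arm --plan '[[[0.14,-0.63,0.07,0,0,-0.22,1],[0.16,-0.62,0.07,0,0,-0.22,1],[0.17,-0.62,0.07,0,0,-0.22,1],[0.19,-0.61,0.07,0,0,-0.22,1],[0.2,-0.61,0.07,0,0,-0.22,1],[0.21,-0.61,0.07,0,0,-0.22,1],[0.23,-0.6,0.07,0,0,-0.22,1],[0.24,-0.6,0.07,0,0,-0.22,1],[0.26,-0.59,0.07,0,0,-0.22,1],[0.27,-0.58,0.07,0,0,-0.22,1]]]'

```text
clock: 21.95
position: [0.5298, 0.3088, 0.1478]
tool_rot: [3.142, 0.0, 0.507]
force: [0.9, 0.0, 0.0]
grip_width: 0.0852
finger_force: 0.0
```

```bash
python3 - <<'E'
from h import *
for i in range(4): cam("top")
for i in range(2):
    c=cam("wrist");s=observe();p=s["position"];y=s["tool_rot"][2];print(p,s["tool_rot"])
    uv=proj(c,[[.530,.308,.014]])[0];r,_=find(c,"yellow",uv,0);print(*r)
x,yy,w=r[2][0]; w=(w+np.pi/2)%np.pi-np.pi/2; d=np.array([x,yy])-p[:2]
print("shares",d@[np.cos(y),np.sin(y)]/.02,d@[np.sin(y),-np.cos(y)]/.02,"dz",(p[2]-.001)/.02,"turn",np.degrees(y-w)/6)
E
```

```text
[0.53001365 0.30710324 0.14794094] [3.14117745e+00 1.36441399e-04 5.04082629e-01]
(array([ 0.527 ,  0.3064, -2.6231]), np.float64(0.039)) (array([ 0.5281,  0.307 , -2.6195]), np.float64(0.029)) (array([ 0.5288,  0.3075, -2.6257]), np.float64(0.018))
[0.53008323 0.30696733 0.14800952] [3.14123898e+00 4.73339094e-05 5.03772759e-01]
(array([ 0.527 ,  0.3063, -2.6238]), np.float64(0.04)) (array([ 0.5281,  0.307 , -2.6214]), np.float64(0.029)) (array([ 0.5287,  0.3073, -2.6257]), np.float64(0.018))
shares -0.05254014604864642 -0.047953611542694105 dz 7.350475753372959 turn -0.11573646326262792
```

move_arm --plan '[[[-0.05,-0.05,0.6,0,0,-0.12,1],[0,0,0.9,0,0,0,1],[0,0,1,0,0,0,1],[0,0,1,0,0,0,1],[0,0,1,0,0,0,1],[0,0,1,0,0,0,1],[0,0,0.9,0,0,0,1],[0,0,0.5,0,0,0,1],[0,0,0.25,0,0,0,1],[0,0,0.15,0,0,0,1]]]'

```text
clock: 23.25
position: [0.5286, 0.3079, 0.0017]
tool_rot: [3.141, 0.0, 0.517]
force: [-0.3, 0.0, -0.6]
grip_width: 0.0858
finger_force: 0.0
```

move_arm --plan '[[[0,0,0,0,0,0,-1],[0,0,0,0,0,0,-1],[0,0,0,0,0,0,-1],[0,0,0,0,0,0,-1],[0,0,0,0,0,0,-1],[0,0,0,0,0,0,-1],[0,0,0,0,0,0,-1],[0,0,0,0,0,0,-1],[0,0,0,0,0,0,-1],[0,0,0,0,0,0,-1]]]'

```text
clock: 24.25
position: [0.5288, 0.3083, 0.0027]
tool_rot: [-3.141, -0.001, 0.518]
force: [-0.6, -0.8, 6.0]
grip_width: 0.0571
finger_force: 31.8
```

move_arm --plan '[[[0,0,-0.1,0,0,0,-1],[0,0,-0.3,0,0,0,-1],[0,0,-0.6,0,0,0,-1],[0,0,-0.9,0,0,0,-1],[0,0,-1,0,0,0,-1],[0,0,-1,0,0,0,-1],[0,0,-1,0,0,0,-1],[0,0,-1,0,0,0,-1],[0,0,-1,0,0,0,-1],[0,0,-0.6,0,0,0,-1]]]'

```text
clock: 25.25
position: [0.5289, 0.3083, 0.1542]
tool_rot: [-3.141, -0.002, 0.517]
force: [0.5, 0.5, 0.1]
grip_width: 0.0571
finger_force: 32.3
```

```bash
python3 - <<'E'
from h import *
cam("top");c=cam("wrist"); cv2.imwrite("pics/w5.png",c["img"][:,:,::-1])
plan([.5541,-.206,.155],-.42,30,-1)
E
```

```text
at [0.5292 0.3085 0.1538] [-3.1411e+00 -2.6000e-03  5.1750e-01] t 25.35
[-0.39, 0.77, 0.0, 0.0, 0.0, 0.3, -1.0],
[-0.36, 0.78, 0.0, 0.0, 0.0, 0.3, -1.0],
[-0.34, 0.79, 0.0, 0.0, 0.0, 0.3, -1.0],
[-0.31, 0.8, 0.0, 0.0, 0.0, 0.3, -1.0],
[-0.29, 0.81, 0.0, 0.0, 0.0, 0.3, -1.0],
[-0.26, 0.82, 0.0, 0.0, 0.0, 0.3, -1.0],
[-0.24, 0.82, 0.0, 0.0, 0.0, 0.3, -1.0],
[-0.21, 0.83, 0.0, 0.0, 0.0, 0.3, -1.0],
[-0.19, 0.84, 0.0, 0.0, 0.0, 0.3, -1.0],
[-0.16, 0.84, 0.0, 0.0, 0.0, 0.3, -1.0]

[-0.13, 0.85, 0.0, 0.0, 0.0, 0.3, -1.0],
[-0.11, 0.85, 0.0, 0.0, 0.0, 0.3, -1.0],
[-0.08, 0.85, 0.0, 0.0, 0.0, 0.3, -1.0],
[-0.05, 0.86, 0.0, 0.0, 0.0, 0.3, -1.0],
[-0.03, 0.86, 0.0, 0.0, 0.0, 0.3, -1.0],
[0.0, 0.86, 0.0, 0.0, 0.0, 0.3, -1.0],
[0.03, 0.86, 0.0, 0.0, 0.0, 0.3, -1.0],
[0.05, 0.86, 0.0, 0.0, 0.0, 0.3, -1.0],
[0.08, 0.85, 0.0, 0.0, 0.0, 0.3, -1.0],
[0.11, 0.85, 0.0, 0.0, 0.0, 0.3, -1.0]

[0.13, 0.85, 0.0, 0.0, 0.0, 0.3, -1.0],
[0.16, 0.84, 0.0, 0.0, 0.0, 0.3, -1.0],
[0.19, 0.84, 0.0, 0.0, 0.0, 0.3, -1.0],
[0.21, 0.83, 0.0, 0.0, 0.0, 0.3, -1.0],
[0.24, 0.82, 0.0, 0.0, 0.0, 0.3, -1.0],
[0.26, 0.82, 0.0, 0.0, 0.0, 0.3, -1.0],
[0.29, 0.81, 0.0, 0.0, 0.0, 0.3, -1.0],
[0.31, 0.8, 0.0, 0.0, 0.0, 0.3, -1.0],
[0.34, 0.79, 0.0, 0.0, 0.0, 0.3, -1.0],
[0.36, 0.78, 0.0, 0.0, 0.0, 0.3, -1.0]
```

View pics/w5.png

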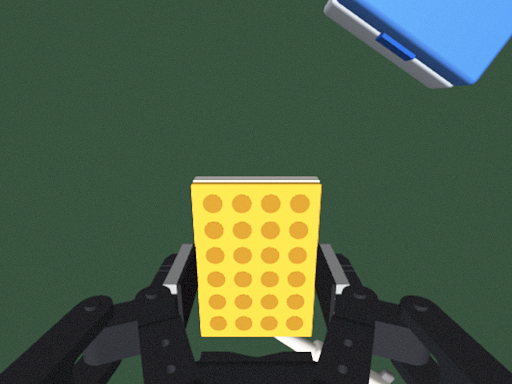

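Yellow is held square, with corners (192,183), (321,183), (312,336), (201,336), nearly the same as blue in hand. Carrying it to the stack.

move_arm --plan '[[[-0.39,0.77,0,0,0,0.3,-1],[-0.36,0.78,0,0,0,0.3,-1],[-0.34,0.79,0,0,0,0.3,-1],[-0.31,0.8,0,0,0,0.3,-1],[-0.29,0.81,0,0,0,0.3,-1],[-0.26,0.82,0,0,0,0.3,-1],[-0.24,0.82,0,0,0,0.3,-1],[-0.21,0.83,0,0,0,0.3,-1],[-0.19,0.84,0,0,0,0.3,-1],[-0.16,0.84,0,0,0,0.3,-1]]]'

```text
clock: 26.35
position: [0.537, 0.1351, 0.1519]
tool_rot: [-3.142, -0.0, 0.201]
force: [0.4, 0.3, -0.9]
grip_width: 0.0569
finger_force: 32.3
```

move_arm --plan '[[[-0.13,0.85,0,0,0,0.3,-1],[-0.11,0.85,0,0,0,0.3,-1],[-0.08,0.85,0,0,0,0.3,-1],[-0.05,0.86,0,0,0,0.3,-1],[-0.03,0.86,0,0,0,0.3,-1],[0,0.86,0,0,0,0.3,-1],[0.03,0.86,0,0,0,0.3,-1],[0.05,0.86,0,0,0,0.3,-1],[0.08,0.85,0,0,0,0.3,-1],[0.11,0.85,0,0,0,0.3,-1]]]'

```text
clock: 27.35
position: [0.545, -0.0364, 0.1519]
tool_rot: [3.142, 0.0, -0.113]
force: [-0.6, 0.7, -0.6]
grip_width: 0.0568
finger_force: 32.3
```

move_arm --plan '[[[0.13,0.85,0,0,0,0.3,-1],[0.16,0.84,0,0,0,0.3,-1],[0.19,0.84,0,0,0,0.3,-1],[0.21,0.83,0,0,0,0.3,-1],[0.24,0.82,0,0,0,0.3,-1],[0.26,0.82,0,0,0,0.3,-1],[0.29,0.81,0,0,0,0.3,-1],[0.31,0.8,0,0,0,0.3,-1],[0.34,0.79,0,0,0,0.3,-1],[0.36,0.78,0,0,0,0.3,-1]]]'

```text
clock: 28.35
position: [0.5523, -0.2079, 0.1518]
tool_rot: [3.142, 0.0, -0.427]
force: [0.4, 0.0, -0.0]
grip_width: 0.0565
finger_force: 32.3
```

```bash
cat >> h.py <<'E'
def delta(x,yy,z,w):
    for i in range(4): cam("top")
    s=observe();p=s["position"];y=s["tool_rot"][2];d=np.array([x,yy])-p[:2]
    print(p.round(4),s["tool_rot"].round(4),"shares",d@[np.cos(y),np.sin(y)]/.02,d@[np.sin(y),-np.cos(y)]/.02,(p[2]-z)/.02,"turn",np.degrees(y-w)/6)
E
python3 -c "
from h import *
delta(.5545,-.2059,.0955,-.417)"
```

```text
[ 0.5522 -0.2069  0.1517] [ 3.1416e+00  3.0000e-04 -4.2580e-01] shares 0.08340683918352332 -0.09462625002586043 2.8115183626212166 turn -0.08449094775142436
```

move_arm --plan '[[[0.08,-0.09,0.3,0,0,-0.08,-1],[0,0,0.5,0,0,0,-1],[0,0,0.6,0,0,0,-1],[0,0,0.5,0,0,0,-1],[0,0,0.4,0,0,0,-1],[0,0,0.3,0,0,0,-1],[0,0,0.15,0,0,0,-1],[0,0,0.05,0,0,0,-1],[0,0,0,0,0,0,-1],[0,0,0,0,0,0,-1]]]'

```text
clock: 29.55
position: [0.5548, -0.2056, 0.0962]
tool_rot: [-3.142, -0.0, -0.417]
force: [-0.1, -0.4, -0.5]
grip_width: 0.0568
finger_force: 32.3
```

```bash
python3 -c "
from h import *
delta(.5545,-.2059,.0905,-.417)"
```

```text
[ 0.5547 -0.2055  0.0961] [-3.1415e+00 -3.0000e-04 -4.1650e-01] shares -0.0008666262842440644 0.023361340687004115 0.2793627272691071 turn 0.004584294590683962
```

move_arm --plan '[[[0,0.02,0.06,0,0,0,-1],[0,0,0.06,0,0,0,-1],[0,0,0.05,0,0,0,-1],[0,0,0.05,0,0,0,-1],[0,0,0.04,0,0,0,-1],[0,0,0.02,0,0,0,-1],[0,0,0,0,0,0,-1],[0,0,0,0,0,0,-1],[0,0,0,0,0,0,-1],[0,0,0,0,0,0,-1]]]'

```text
clock: 30.75
position: [0.5544, -0.2059, 0.0907]
tool_rot: [-3.141, -0.0, -0.417]
force: [-2.9, 1.8, 9.2]
grip_width: 0.0568
finger_force: 33.3
```

move_arm --plan '[[[0,0,-0.02,0,0,0,-1],[0,0,0,0,0,0,0.45],[0,0,0,0,0,0,0.5],[0,0,0,0,0,0,0.7],[0,0,0,0,0,0,1],[0,0,0,0,0,0,1],[0,0,-0.1,0,0,0,1],[0,0,-0.5,0,0,0,1],[0,0,-0.8,0,0,0,1],[0,0,-1,0,0,0,1]]]'

```text
clock: 31.75
position: [0.5543, -0.2059, 0.1401]
tool_rot: [3.141, 0.0, -0.417]
force: [-0.3, 0.7, 0.6]
grip_width: 0.0857
finger_force: 0.0
```

move_arm --plan '[[[0,0,-1,0,0,0,1],[0,0,-1,0,0,0,1],[0,0,-1,0,0,0,1],[0,0,-0.8,0,0,0,1],[0,0,-0.2,0,0,0,1],[0,0,0,0,0,0,1],[0,0,0,0,0,0,1],[0,0,0,0,0,0,1],[0,0,0,0,0,0,1],[0,0,0,0,0,0,1]]]'

```text
clock: 32.75
position: [0.5543, -0.2059, 0.2183]
tool_rot: [3.141, 0.001, -0.417]
force: [-0.3, -0.1, -0.2]
grip_width: 0.0851
finger_force: 0.0
```

```bash
python3 - <<'E'
from h import *
c=cam("wrist")
uv=proj(c,[[.555,-.206,.102]])[0];print(*find(c,"yellow",uv,.088))
u,v=uv.astype(int);a=cv2.resize(c["img"][v-75:v+75,u-65:u+65,::-1],(390,450),interpolation=cv2.INTER_CUBIC)
c=cam("side");u,v=proj(c,[[.555,-.207,.08]])[0].astype(int)
b=cv2.resize(c["img"][v-40:v+35,u-32:u+32,::-1],(384,450),interpolation=cv2.INTER_CUBIC)
cv2.imwrite("pics/f.png",np.hstack([a,b]))
E
```

```text
[(array([ 0.5522, -0.2048,  2.7259]), np.float64(0.035)), (array([ 0.5529, -0.2051,  2.7251]), np.float64(0.025)), (array([ 0.5538, -0.2055,  2.726 ]), np.float64(0.015))] 6201
```

View pics/f.png

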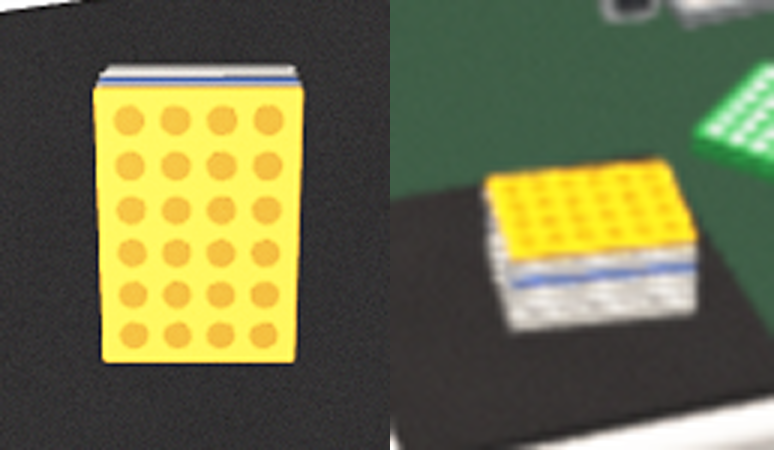

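Both views show one flush pile: yellow at (95,85)–(297,362), the blue strip and white below it, and the gripper clear. Handing in.

```bash
python3 -c "
from workcell import job_done
print(job_done())"
```

```text
the job is handed in; nothing more can be done
None
```

The blue and yellow plates are stacked flush on the white plate, and the job is handed in. By camera measurement the three centres agree to about 2 mm; no verdict was returned.

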